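Lock the candle mould with its toggle key

ROBOT

A 6-joint arm with a two-finger parallel gripper is mounted at the origin on the work surface. World frame = base frame: x ahead of the robot, y to its left, z up, the work surface at z = 0. Lengths are in m, angles in rad, forces in N, time in s.
With the tool pointing down it reaches from about 0.25 to 0.8 m from the base axis. Payload 3.9 kg.
Tool frame: the origin (TCP) lies midway between the tips of the shut fingers; the grasp point (between the pads) lies 19 mm behind it; z points along the fingers, y is the line along which they close (so a half turn about z gives the same grasp; the last joint's range is limited). The gripper opens to 85 mm and grips with 20 to 120 N. Pads are 22 mm wide; open, the fingers measure 114 mm over their backs; the gripper's body (76 mm by 85 mm) begins 54 mm behind the grasp point. The pads swing forward as they close: fully open they stand 13 mm farther back than shut.
Start: joints at [-1.268, 0.26, -0.138, 1.173, 0, 1.571], TCP at [0.157, -0.501, 0.231] pointing down, gripper open.
Joint ranges: [-2.78, 2.78], [-0.83, 1.72], [-1.28, 1.37], [-1.9, 2.12], [-1.57, 1.48], [-3.14, 3.14]. Speed limits (rad/s): [2.57, 2.57, 3.14, 3.14, 3.14, 3.14].

INTERFACE

Orientations are given as a unit quaternion [w, x, y, z].
In Python, from cell import arm, viewer, sign_off gives the robot as it stands.
- The arm moves only by the shell command python3 -m crank 'ROWS'. ROWS is a JSON object of lists of equal length, an entry for each row: "jaw": the opening, from -1 (shut) to 1 (fully open); "travel": the shift along the tool's x, y, z in cm, a list of three; "angular": the turn, a rotation vector about the tool's x, y, z in rad, a list of three. In form: {"jaw": [jaw, ...], "travel": [[dx, dy, dz], ...], "angular": [[rx, ry, rz], ...]}. A call has 1 to 10 rows; each row shifts and turns the commanded pose from where the row before left it, along the tool's axes as they then stand; what a row does not reach is not made up. A row lasts 1/12 s, in which the tool goes at most 41.7 mm and 7.16 degrees, less where a joint would pass 70% of its speed; a pose out of reach is approached as far as the arm can. A call with a gripper value outside its range is refused whole. The fingers move at their own pace and stop on an object; the grip force is fixed at half the most. Time passes only in rows, so rows that do not move let the fingers close. It gives the time, the measured TCP pose, the force, the opening and the grip force at its end, in the units of the state.
- arm.get_state(): the state, without advancing time (a new reading comes with each control period).
- viewer.get_image(name): name is "scene" or "top" or "wrist"; returns a dict with "pixels" (400x640x3 uint8, red, green, blue), "mtx" (3x3 intrinsics, pixels), "pose" (4x4, takes a point from camera to world coordinates); the wrist camera has in their place "T_tool_cam" (4x4, takes a point from camera to tool coordinates, whose origin is the TCP and whose axes are the flange's). Camera axes: x right, y down, z forward; pixel columns grow to the right and rows downward; lengths in m; the calibration is good to about 2 mm. A picture is of the moment at which its call begins: read the wrist's pose just before it. There is no depth.
- sign_off(): hands the job in; it is judged then, once.
The state is a dict: "time": time; "joints": joint angles; "joint_vel": joint speeds; "effort": joint torques, N m; "tool_pos": TCP position; "eef_rot": TCP orientation; "ft_force": force on the tool from outside, world axes, zero at the start; "wrist_torque": the same for the moment, N m; "gripper_width": finger opening in m; "grasp_force": force on a finger pad.
Only numpy, scipy, OpenCV 4.12 (cv2) and the standard library are available. Lean on these libraries where they do the work, as an engineer would, in place of code of your own. Each camera call takes 0.05 s, during which the arm holds its last target. There are 200 camera calls.

TASK

Lock the candle mould with its toggle key: slide the guard on top of the mould fully open by its tab, take the T-headed key from its rest and feel for the slot with it, then push the head down through the slot against the spring, turn the key a quarter turn and let it up so that the head settles in the notch under the plate and the key stays locked upright, crosswise to the slot. Let go of it, leave the guard open, and leave the other things on the table standing where they are.

Things in the scene. Friction and masses are not known exactly. Their poses are not given: they have to be found in the camera images.
- key: toggle key, 100 mm tall, about 200 g, upright in its rest, head in the pocket. From the bottom: steel T-head 60 (x) by 16 (y) by 14 mm tall; round steel shaft 14 mm thick, from 14 to 72 mm; dark wooden grip bar 70 (x) by 18 mm (y), from 72 to 100 mm. Grip and head lie parallel. Origin: centre of the head's underside, z up the shaft, x along the head. A half turn about z changes nothing.
- key_rest: fixed wooden block 96 (x) by 52 (y) by 30 mm tall with an upright pocket 66 by 22 mm, 20 mm deep, in which the key's head stands (draw the key straight up). Origin under its centre, z up.
- mould: fixed aluminium candle mould, 140 (x) by 220 (y) by 82 mm tall; origin at the centre of its underside, z up. On top a steel keeper plate with the slot, under the sliding guard. Two guard rails stand at x = +-54 mm, to 97 mm above the origin. The slot runs along the mould's x.
- keeper_top (a point): middle of the keeper plate's adjusting range, at its upper face, 90 mm above the mould's origin; mould's axes. Plate 8 mm thick. Its one through slot is 64.5 (x) by 20.5 mm (y), centred at x = 0 but adjusted anywhere from y = -10 to +10 mm from this point: where is not reported and must be felt or seen. Hollow below.
- pad_top (a point): 74 mm above the mould's origin: level of the top of a sprung round pad under the slot, which meets a head that comes through (about 4 N at first, plus 0.4 N per mm; it yields up to 28 mm). Like the keeper it lies up to 10 mm off this point along y.
- notch (a point): 68 mm above the mould's origin: level of the key head's underside when locked. Under the keeper, ribs 6 mm deep leave a notch crossing the slot's middle, along the mould's y, 21.5 mm wide. The head turns freely (either way) only with its underside below 62 mm over the mould's origin; turned 90 degrees and let up, the spring lifts it into the notch. Lies off along y with the slot.
- guard (a joint): sliding guard of the slot, a thin aluminium plate 92 by 54 mm lying on the keeper between the rails (its upper face 95.5 mm above the mould's origin), covering the slot: metres slid towards the mould's +y. 0 = shut, 0.060 = fully open at its stop. Stays where it is left, about 2 N of friction.
- guard_tab (a point): centre of the top edge of the guard's upright tab, by which it is slid: the tab is 44 mm (mould's x) by 12 mm (mould's y), standing 26 mm above the guard plate; its top lies 121.5 mm above the mould's origin. Axes as the mould's. It moves with the guard.
- bottle_tall: amber bottle with black cap, 52 mm across, 115 mm tall, near the far edge; origin under its centre. Bystander.
- bottle_clear: clear bottle with black cap, 48 mm across, 100 mm tall, to the left; origin under its centre. Bystander.
- bottle_mini: small amber bottle with black cap, 32 mm across, 65 mm tall, standing between the mould and the key's rest; origin under its centre. Bystander.
- bowl: small dark wooden bowl, 90 mm across, 38 mm tall, near the robot; origin under its centre. Bystander.
- candle_tin: empty steel candle tin, 72 mm across, 50 mm tall, to the right; origin under its centre. Bystander.
- spatula: wooden spatula lying flat, 200 mm long, near the far edge; origin under its middle. Bystander.
- stamp: round wooden wax stamp standing in a square tray: disc foot 50 mm across, ball knob on top 44 mm across, 100 mm tall; origin under its foot, z up. Not the key. Bystander.
Not all that is in view belongs to the job. What is shaped like the key but blue or green is not meant.

How it is judged:
By the outcome, as a careful person would: the job done as asked, in the order asked, and still so for the second after the job is handed in, with the robot touching nothing.
It also fails if it takes over 61 s, if anything falls off the work surface, if the arm or the gripper's body presses on something with over 40 N, if the wrist force passes 120 N, or if a joint passes its speed limit or range.

## Working session

There is one attempt and no reset: what is moved stays moved. The work goes in short steps, Python scripts to look and compute and a shell command to move; the robot and the scene stay as the last step left them, time stands still between calls to the robot, and variables do not carry over. Pictures are saved under pics/ and viewed, at most 10 in all, crops included, and the job is handed in when it is done.

```bash
mkdir -p pics; ls; python3 - <<'E'
from cell import arm, viewer
import cv2
s=arm.get_state(); print({k:s[k] for k in('time','tool_pos','eef_rot','ft_force','gripper_width')})
for n in('scene','top'):
    d=viewer.get_image(n); cv2.imwrite(f'pics/{n}0.png',d['pixels'][:,:,::-1]); print(n,d['mtx'],d['pose'])
d=viewer.get_image('wrist');print(d['mtx'],d['T_tool_cam'])
E
```

```text
pics
{'time': 0.0, 'tool_pos': array([ 0.15635132, -0.50045719,  0.23044874]), 'eef_rot': array([-9.74330633e-04,  9.88560229e-01,  1.50823419e-01, -1.42486392e-04]), 'ft_force': array([-0.11192289, -0.51517169,  0.9417886 ]), 'gripper_width': 0.08524041160329382}
scene [[513.35923944   0.         316.85034413]
 [  0.         513.35923944 202.42933214]
 [  0.           0.           1.        ]] [[ 0.61109667  0.4394948  -0.65833515  1.44119581]
 [ 0.79140903 -0.32321064  0.51885127 -0.6859298 ]
 [ 0.01525151 -0.83808067 -0.5453331   0.81324325]
 [ 0.          0.          0.          1.        ]]
top [[386.23094341   0.         317.04258951]
 [  0.         386.23094341 195.17387132]
 [  0.           0.           1.        ]] [[ 0.01078413 -0.98998548  0.14075668  0.45679062]
 [-0.99993779 -0.01107763 -0.00130176 -0.01791252]
 [ 0.00284797 -0.14073388 -0.99004336  1.01967532]
 [ 0.          0.          0.          1.        ]]
[[322.03826598   0.         319.2769844 ]
 [  0.         322.03826598 201.32063719]
 [  0.           0.           1.        ]] [[ 2.16291863e-05 -9.54148130e-01 -2.99334840e-01  7.67869397e-02]
 [ 9.99999985e-01 -3.06649784e-05  1.70003992e-04  4.22424170e-04]
 [-1.71388088e-04 -2.99334839e-01  9.54148115e-01 -1.42948089e-01]
 [ 0.00000000e+00  0.00000000e+00  0.00000000e+00  1.00000000e+00]]
```

View pics/scene0.png

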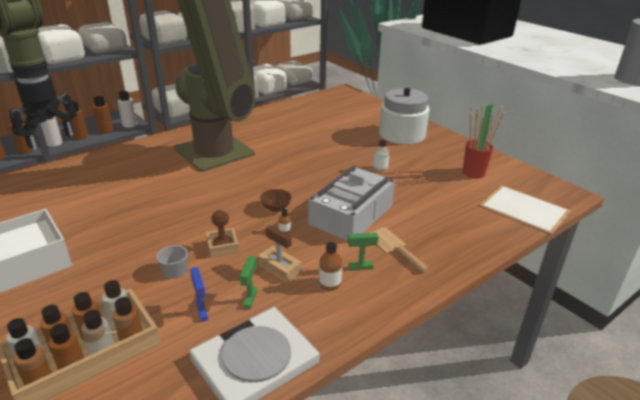

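View pics/top0.png

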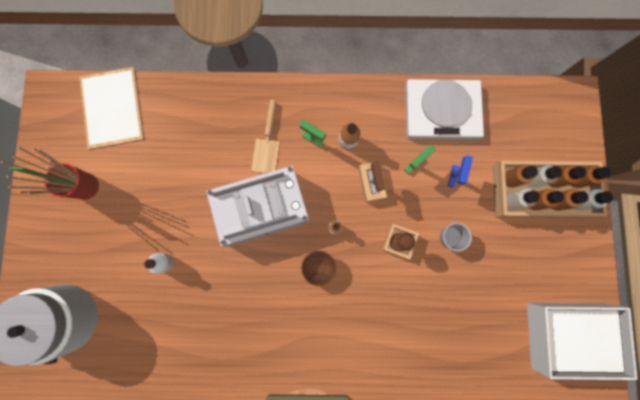

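The top view shows the mould near (257,206) with its long axis roughly along world y. The key in its rest is near (373,182), and the mini bottle is at (335,228). Next I'll zoom in on this area.

```bash
python3 - <<'E'
import cv2
im=cv2.imread('pics/top0.png')[150:260,200:400]
cv2.imwrite('pics/c0.png',cv2.resize(im,None,fx=4,fy=4,interpolation=cv2.INTER_CUBIC))
E
```

```text
(no output)
```

View pics/c0.png

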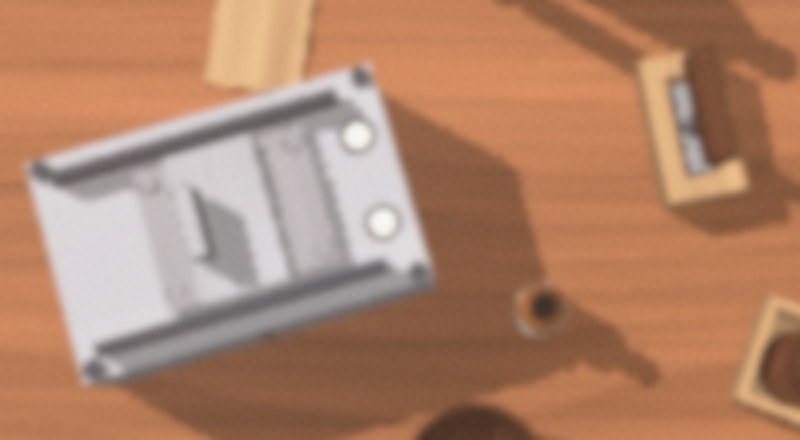

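The crop shows the mould top corners at crop pixels (28,163), (370,65), (435,285) and (82,383), with the tab at about (200,225). The rest's left edge runs (640,62)–(668,207), and the grip bar runs (705,45)–(722,170). The rails extend to the left, so left is probably mould +y.

```bash
cat > h.py <<'E'
import numpy as np, cv2
from scipy.spatial.transform import Rotation as R
from cell import arm, viewer
def Rt(s): return R.from_quat(np.roll(s['eef_rot'],-1))
def cam(n):
    s=arm.get_state(); d=viewer.get_image(n)
    if n=='wrist':
        T=np.eye(4);T[:3,:3]=Rt(s).as_matrix();T[:3,3]=s['tool_pos'];P=T@d['T_tool_cam']
    else:P=d['pose']
    return d['pixels'][:,:,::-1].copy(),d['mtx'],P
def ray(uv,K,P,z):
    r=P[:3,:3]@np.linalg.solve(K,[uv[0],uv[1],1]);o=P[:3,3]
    return o+r*(z-o[2])/r[2]
def proj(p,K,P):
    q=K@(P[:3,:3].T@(np.array(p)-P[:3,3]));return q[:2]/q[2]
def st():
    s=arm.get_state();m=Rt(s).as_matrix()
    print('t',round(s['time'],2),'p',np.round(s['tool_pos'],4),'ang tool x,y deg',np.round(np.degrees([np.arctan2(m[1,0],m[0,0]),np.arctan2(m[1,1],m[0,1])]),2),'F',np.round(s['ft_force'],1),'M',np.round(s['wrist_torque'],2),'w',round(s['gripper_width'],4),'g',s['grasp_force'],'zax',np.round(m[:,2],3)); return s,m
def go(p,yaw=None):
    "shift in tool cm to world TCP p; turn about tool z so tool y points along world yaw (deg, mod 180)"
    s,m=st(); print('travel cm',np.round(m.T@(np.array(p)-s['tool_pos'])*100,2))
    if yaw is not None:
        a=np.degrees(np.arctan2(m[1,1],m[0,1]));d=(yaw-a+90)%180-90
        print('turn tool z rad',round(-np.radians(d),3),'joint6',s['joints'][5])
E
python3 - <<'E'
from h import *
_,K,P=cam('top')
c=lambda x,y,z:ray(((x+.5)/4-.5+200,(y+.5)/4-.5+150),K,P,z)
Q=[c(*q,.082) for q in((28,163),(370,65),(435,285),(82,383))]
print(np.round(Q,4),'ctr',np.mean(Q,0))
for i in range(4):
    d=Q[(i+1)%4]-Q[i];print(np.linalg.norm(d),np.degrees(np.arctan2(d[1],d[0])))
print('tab',c(200,225,.1215))
a,b=c(640,62,.03),c(668,207,.03);e=c(748,188,.03);print('rest',a,b,e,np.degrees(np.arctan2(*(b-a)[1::-1])),np.linalg.norm(b-a),'ctr',(a+e)/2)
a,b=c(705,45,.1),c(722,165,.1);print('grip',a,b)
for n,p in dict(mini=(543,318,0)).items():print(n,c(*p))
st()
E
```

```text
[[0.599  0.252  0.082 ]
 [0.6628 0.0434 0.082 ]
 [0.5268 0.0012 0.082 ]
 [0.4655 0.2127 0.082 ]] ctr [0.56350862 0.12732982 0.082     ]
0.2181222391535539 -72.99633153875898
0.14232979524035355 -162.76487538959938
0.2201882591131055 106.1675255792612
0.139123183541379 16.39924440031507
tab [0.55744763 0.1382801  0.1215    ]
rest [ 0.67819478 -0.1298288   0.03      ] [ 0.58274912 -0.14746309  0.03      ] [ 0.59571675 -0.19933188  0.03      ] -169.53222584351533 0.09706102650439001 ctr [ 0.63695577 -0.16458034  0.03      ]
grip [ 0.67356641 -0.16157344  0.1       ] [ 0.59970802 -0.17103153  0.1       ]
mini [ 0.51197729 -0.06851325  0.        ]
t 0.2 p [ 0.1564 -0.5007  0.2308] ang tool x,y deg [ 17.35 -72.65] F [0.4 0.1 0.7] M [-0.   -0.04  0.02] w 0.0854 g 0.0 zax [-0.     0.001 -1.   ]
```

```bash
Z='[0,0,0]'; python3 -m crank '{"jaw":[1,1,1,1,1,1,1,1,1,1],"travel":[[2.9,-2.4,0],[2.9,-2.4,0],[2.9,-2.4,0],[2.9,-2.4,0],[2.9,-2.4,0],[2.9,-2.4,0],[2.9,-2.4,0],[2.9,-2.4,0],[2.9,-2.4,0],[2.9,-2.4,0]],"angular":[[0,0,0],[0,0,0],[0,0,0],[0,0,0],[0,0,0],[0,0,0],[0,0,0],[0,0,0],[0,0,0],[0,0,0]]}'
python3 -m crank '{"jaw":[1,1,1,1,1,1,1,1,1,1],"travel":[[2.9,-2.4,0],[2.9,-2.4,0],[2.9,-2.4,0],[2.9,-2.4,0],[2.9,-2.4,0],[2.9,-2.4,0],[2.9,-2.4,0],[2.9,-2.4,0],[2.9,-2.4,0],[0,0,0]],"angular":[[0,0,0],[0,0,0],[0,0,0],[0,0,0],[0,0,0],[0,0,0],[0,0,0],[0,0,0],[0,0,0],[0,0,0]]}'
python3 - <<'E'
from h import *
im,K,P=cam('wrist');cv2.imwrite('pics/w1.png',im)
go([.5575,.138,.2],106.7)
print(proj([.5575,.138,.1215],K,P))
E
```

```text
time: 1.03
tool_pos: [0.3623, -0.1838, 0.2314]
eef_rot: [0.0, 0.989, 0.151, 0.0]
ft_force: [1.1, -0.1, -0.7]
gripper_width: 0.0852
grasp_force: 0.0
time: 1.87
tool_pos: [0.5502, 0.1038, 0.2305]
eef_rot: [-0.001, 0.988, 0.154, 0.002]
ft_force: [-0.2, -0.3, -0.5]
gripper_width: 0.0855
grasp_force: 0.0
t 1.92 p [0.5481 0.1012 0.2304] ang tool x,y deg [ 17.59 -72.41] F [-0.  -1.3 -1.3] M [ 0.06  0.07 -0.05] w 0.0854 g 0.0 zax [ 0.  0. -1.]
travel cm [ 2.01 -3.22  3.04]
turn tool z rad 0.016 joint6 3.0169495848201366
[281.14381165 178.52535453]
```

View pics/w1.png

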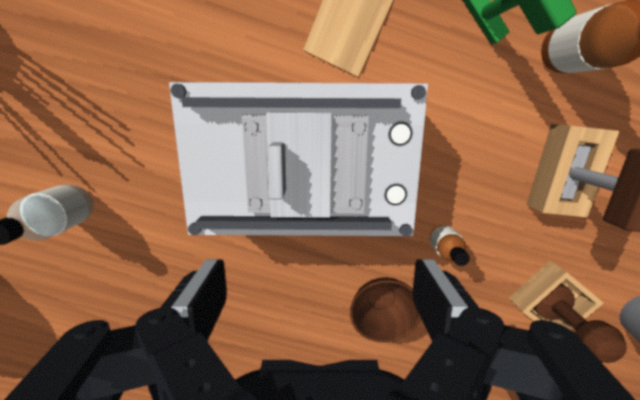

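The wrist view shows the guard at columns 268–331, with its tab top around (277,171) near the left edge. The keeper screws centre on column 305, and the pucks at (398,165) block the right side. The guard therefore opens to the left (+y).

```bash
python3 - <<'E'
from h import *
_,K,P=cam('wrist')
t=ray((276.5,171),K,P,.1215);print('tab',t)
t[2]=.104; go(t,106.7)
q=[ray(p,K,P,.082) for p in((170,83),(427,83),(414,236),(188,236))];print(np.round(q,4),np.mean(q,0))
for a,b in((0,1),(3,2)):
    d=q[a]-q[b];print(np.degrees(np.arctan2(d[1],d[0])),np.linalg.norm(d))
print('screws',[np.round(ray(p,K,P,.09),4) for p in((252,127),(359,127),(355,203),(255,203))])
E
```

```text
tab [0.55991626 0.14028029 0.1215    ]
t 1.97 p [0.5466 0.0996 0.2305] ang tool x,y deg [ 17.49 -72.51] F [ 0.2 -0.9  1. ] M [-0.04  0.04 -0.02] w 0.0857 g 0.0 zax [-0.001 -0.001 -1.   ]
travel cm [ 2.51 -3.49 12.64]
turn tool z rad 0.014 joint6 3.016649734345118
[[ 0.5964  0.2493  0.082 ]
 [ 0.6625  0.041   0.082 ]
 [ 0.5284 -0.0029  0.082 ]
 [ 0.4613  0.2085  0.082 ]] [0.56216146 0.12395416 0.082     ]
107.59548060167788 0.21852162048773627
107.60087034989061 0.2217798358268077
screws [array([0.583 , 0.1726, 0.09  ]), array([0.6109, 0.0849, 0.09  ]), array([0.5451, 0.0652, 0.09  ]), array([0.5172, 0.1533, 0.09  ])]
```

```bash
python3 -m crank '{"jaw":[1,1,1,1,1,1,1,1,1],"travel":[[1.25,-1.75,1],[1.25,-1.75,2],[0,0,2.5],[0,0,2.5],[0,0,2.5],[0,0,2],[0,0,0],[0,0,0],[0,0,0]],"angular":[[0,0,0],[0,0,0],[0,0,0],[0,0,0],[0,0,0],[0,0,0],[0,0,0],[0,0,0],[0,0,0]]}'
python3 -c "
from h import *
go([.5599,.1403,.104])"
python3 -m crank '{"jaw":[-1,-1,-1,-1,-1,-1,-1,-1,-1,-1],"travel":[[0,0,0],[0,0,0],[0,0,0],[0,0,0],[0,0,0],[0,0,0],[0,0,0],[0,0,0],[0,0,0],[0,0,0]],"angular":[[0,0,0],[0,0,0],[0,0,0],[0,0,0],[0,0,0],[0,0,0],[0,0,0],[0,0,0],[0,0,0],[0,0,0]]}'
python3 -c "
from h import *
st()"
```

```text
time: 2.72
tool_pos: [0.5603, 0.1386, 0.1076]
eef_rot: [0.0, 0.989, 0.15, 0.001]
ft_force: [-0.6, 0.5, 0.6]
gripper_width: 0.0854
grasp_force: 0.0
t 2.72 p [0.5603 0.1386 0.1076] ang tool x,y deg [ 17.29 -72.71] F [-0.6  0.5  0.6] M [ 0.01 -0.01 -0.02] w 0.0854 g 0.0 zax [ 0.001  0.    -1.   ]
travel cm [ 0.01 -0.18  0.36]
time: 3.55
tool_pos: [0.5593, 0.1421, 0.107]
eef_rot: [-0.003, 0.988, 0.152, -0.0]
ft_force: [-3.0, 6.8, 4.4]
gripper_width: 0.0101
grasp_force: 60.3
t 3.55 p [0.5593 0.1421 0.107 ] ang tool x,y deg [ 17.45 -72.55] F [-3.   6.8  4.4] M [ 1.35  0.59 -0.07] w 0.0101 g 60.32586336135864 zax [-0.001  0.006 -1.   ]
```

```bash
python3 -m crank '{"jaw":[-1,-1,-1,-1,-1,-1,-1,-1,-1,-1],"travel":[[0,-0.8,0],[0,-0.8,0],[0,-0.8,0],[0,-0.8,0],[0,-0.8,0],[0,-0.8,0],[0,-0.6,0],[0,-0.5,0],[0,-0.4,0],[0,0,0]],"angular":[[0,0,0],[0,0,0],[0,0,0],[0,0,0],[0,0,0],[0,0,0],[0,0,0],[0,0,0],[0,0,0],[0,0,0]]}'
python3 -c "
from h import *
s,m=st(); print(m.T@(s['tool_pos']-[.5593,.1421,.107]))"
```

```text
time: 4.38
tool_pos: [0.5452, 0.187, 0.107]
eef_rot: [-0.005, 0.987, 0.162, -0.0]
ft_force: [-1.2, -1.2, 5.4]
gripper_width: 0.0101
grasp_force: 61.0
t 4.38 p [0.5452 0.187  0.107 ] ang tool x,y deg [ 18.59 -71.4 ] F [-1.2 -1.2  5.4] M [-0.51  0.11 -0.58] w 0.0101 g 60.97108840942383 zax [-0.003  0.01  -1.   ]
[ 0.00096783 -0.04707521  0.00054528]
```

```bash
python3 -m crank '{"jaw":[-1,-1,-1,-1,-1],"travel":[[0,-0.5,0],[0,-0.5,0],[0,-0.5,0],[0,-0.3,0],[0,0,0]],"angular":[[0,0,0],[0,0,0],[0,0,0],[0,0,0],[0,0,0]]}'
python3 -c "
from h import *
s,m=st(); print(m.T@(s['tool_pos']-[.5593,.1421,.107]))"
```

```text
time: 4.8
tool_pos: [0.5422, 0.1965, 0.107]
eef_rot: [-0.009, 0.986, 0.168, -0.001]
ft_force: [0.3, -1.1, 5.8]
gripper_width: 0.0104
grasp_force: 62.6
t 4.8 p [0.5422 0.1965 0.107 ] ang tool x,y deg [ 19.33 -70.67] F [ 0.3 -1.1  5.8] M [-0.53 -0.17 -0.87] w 0.0104 g 62.583280348044354 zax [-0.005  0.018 -1.   ]
[ 0.00189773 -0.05697149  0.00108558]
```

```bash
python3 -m crank '{"jaw":[-1,-1,-1,-1],"travel":[[0,-0.4,0],[0,-0.4,0],[0,-0.4,0],[0,0,0]],"angular":[[0,0,0],[0,0,0],[0,0,0],[0,0,0]]}'
python3 - <<'E'
from h import *
s,m=st(); print(m.T@(s['tool_pos']-[.5593,.1421,.107]))
im,K,P=cam('top');cv2.imwrite('pics/top2.png',im)
cv2.imwrite('pics/c2.png',cv2.resize(im[150:250,200:320],None,fx=5,fy=5,interpolation=cv2.INTER_CUBIC))
E
```

```text
time: 5.13
tool_pos: [0.5412, 0.1996, 0.107]
eef_rot: [-0.008, 0.985, 0.171, -0.001]
ft_force: [3.8, -9.2, 4.3]
gripper_width: 0.0101
grasp_force: 63.6
t 5.13 p [0.5412 0.1996 0.107 ] ang tool x,y deg [ 19.74 -70.26] F [ 3.8 -9.2  4.3] M [-2.14 -1.01 -1.02] w 0.0101 g 63.61812854767777 zax [-0.005  0.015 -1.   ]
[ 0.00238457 -0.06027037  0.00101682]
```

```bash
python3 -m crank '{"jaw":[1,1,1,1,1,1,1,1,1,1],"travel":[[0,0,0],[0,0,0],[0,0,0],[0,0,0],[0,0,-1],[0,0,-2.5],[-1,1.5,-3],[-1,2,-2.5],[-1,2.0,-2],[0,0,0]],"angular":[[0,0,0],[0,0,0],[0,0,0],[0,0,0],[0,0,0],[0,0,0],[0,0,0],[0,0,0],[0,0,0],[0,0,0]]}'
python3 - <<'E'
from h import *
st()
im,K,P=cam('wrist');np.savez('w3.npz',K=K,P=P);st()
cv2.imwrite('pics/w3.png',im)
cv2.imwrite('pics/c3.png',cv2.resize(im[20:280,100:460],None,fx=2.2,fy=2.2,interpolation=cv2.INTER_CUBIC))
E
```

```text
time: 6.02
tool_pos: [0.5328, 0.1358, 0.221]
eef_rot: [-0.011, 0.985, 0.171, 0.002]
ft_force: [1.1, 0.6, 1.0]
gripper_width: 0.0852
grasp_force: 0.0
t 6.02 p [0.5328 0.1358 0.221 ] ang tool x,y deg [ 19.72 -70.27] F [1.1 0.6 1. ] M [ 0.08  0.01 -0.  ] w 0.0852 g 0.0 zax [-0.     0.022 -1.   ]
t 6.07 p [0.5324 0.1372 0.2189] ang tool x,y deg [ 19.75 -70.24] F [ 0.5 -0.4 -0.9] M [0.03 0.05 0.02] w 0.0851 g 0.0 zax [-0.002  0.023 -1.   ]
```

View pics/c3.png

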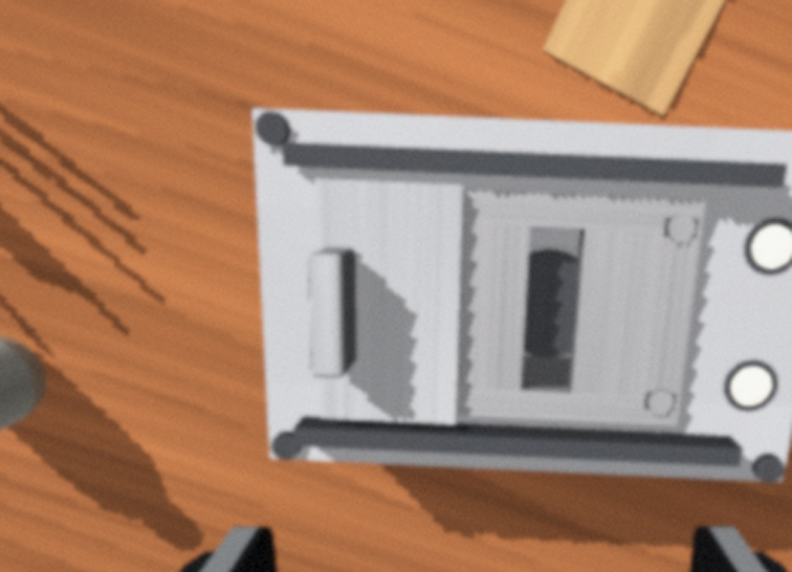

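The guard is fully open. In the crop, the slot's corners are at (530,227), (584,229), (572,390) and (521,388), with the dark pad visible through it.

```bash
python3 - <<'E'
from h import *
w=np.load('w3.npz');K,P=w['K'],w['P']
f=lambda x,y,z:ray(((x+.5)/2.2-.5+100,(y+.5)/2.2-.5+20),K,P,z)
q=[f(*p,.09) for p in((530,227),(584,229),(572,390),(521,388))]
print(np.round(q,4),'slot',np.mean(q,0))
for a,b in((3,0),(2,1),(1,0),(2,3)):
    d=q[b]-q[a];print(np.degrees(np.arctan2(d[1],d[0])),np.linalg.norm(d))
l=[f(*p,.097) for p in((290,148),(782,168),(303,425),(740,445))]
for i in(0,2):
    d=l[i]-l[i+1];print('rail',np.degrees(np.arctan2(d[1],d[0]))-90)
c=[f(*p,.082) for p in((254,109),(268,460),(782,482))]; d=c[0]-c[1];print(np.degrees(np.arctan2(d[1],d[0])));d=c[1]-c[2];print(np.degrees(np.arctan2(d[1],d[0]))-90,np.linalg.norm(d))
s,m=st();
# correction to vertical, in tool frame: 
tgt=R.from_euler('z',np.radians(17.3))*R.from_euler('x',np.pi)
print('rotvec tool',(Rt(s).inv()*tgt).as_rotvec(),s['joints'])
tgt=R.from_euler('z',np.radians(10))*R.from_euler('x',np.pi)
print('rotvec tool for key',(Rt(s).inv()*tgt).as_rotvec())
go([.637,-.166,.2])
E
```

```text
[[0.5943 0.1415 0.09  ]
 [0.6005 0.1221 0.09  ]
 [0.5403 0.1029 0.09  ]
 [0.5341 0.1224 0.09  ]] slot [0.56730678 0.12223466 0.09      ]
17.558143704246095 0.06315378085893499
17.745274014750425 0.0631530394737968
107.73722432823293 0.020324845098580856
107.73843417993413 0.020531107455088446
rail 17.49040706543404
rail 17.379475512982665
16.756252195106086
17.586846021181742 0.22096889133720207
t 6.07 p [0.5324 0.1372 0.2189] ang tool x,y deg [ 19.75 -70.24] F [ 0.5 -0.4 -0.9] M [0.03 0.05 0.02] w 0.0851 g 0.0 zax [-0.002  0.023 -1.   ]
rotvec tool [-0.0228209  -0.00505925  0.0428001 ] [ 0.23871135  0.30543017 -0.10663466  1.1556191   0.02316507  3.03559604]
rotvec tool for key [-0.02312282 -0.00360024  0.17020333]
t 6.07 p [0.5324 0.1372 0.2189] ang tool x,y deg [ 19.75 -70.24] F [ 0.5 -0.4 -0.9] M [0.03 0.05 0.02] w 0.0851 g 0.0 zax [-0.002  0.023 -1.   ]
travel cm [-0.41 32.11  1.16]
```

```bash
python3 -m crank '{"jaw":[1,1,1,1,1,1,1,1,1,1],"travel":[[0,0,-0.5],[0,0,-0.5],[0.2,3.8,0],[0.2,3.8,0],[0.2,3.8,0],[0.2,3.8,0],[0.2,3.8,0],[0.2,3.8,0],[0.2,3.8,0],[0.2,3.8,0]],"angular":[[-0.023,-0.004,0.085],[0,0,0.085],[0,0,0],[0,0,0],[0,0,0],[0,0,0],[0,0,0],[0,0,0],[0,0,0],[0,0,0]]}'
python3 -m crank '{"jaw":[1,1],"travel":[[0,0,0],[0,0,0]],"angular":[[0,0,0],[0,0,0]]}'
python3 - <<'E'
from h import *
im,K,P=cam('wrist');np.savez('w4.npz',K=K,P=P)
st()
cv2.imwrite('pics/w4.png',im); print(proj([.637,-.166,.11],K,P))
E
```

```text
time: 6.9
tool_pos: [0.6139, -0.1767, 0.2194]
eef_rot: [-0.009, 0.994, 0.104, -0.004]
ft_force: [0.5, 0.5, -0.1]
gripper_width: 0.0854
grasp_force: 0.0
time: 7.07
tool_pos: [0.6138, -0.1771, 0.2187]
eef_rot: [-0.009, 0.995, 0.103, -0.004]
ft_force: [0.8, 0.7, 0.4]
gripper_width: 0.0856
grasp_force: 0.0
t 7.12 p [ 0.6134 -0.1756  0.2191] ang tool x,y deg [ 11.89 -78.12] F [ 0.1  0.7 -0.3] M [ 0.03 -0.03 -0.  ] w 0.0855 g 0.0 zax [-0.011  0.017 -1.   ]
[313.60091904 167.82822895]
```

View pics/w4.png

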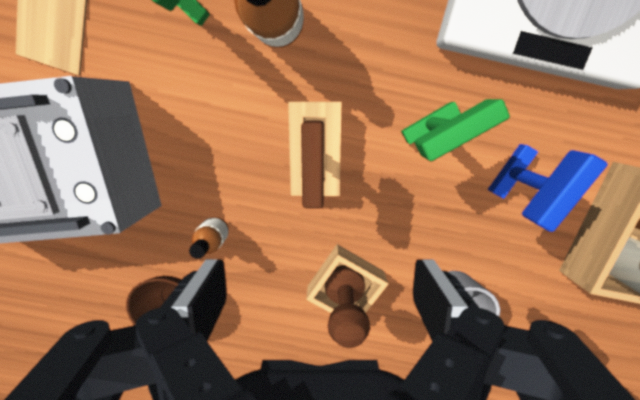

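The wrist view shows the dark grip bar from (313,121) to (313,207), above its rest at columns 289–341. The stamp knob is at (348,325).

```bash
python3 - <<'E'
from h import *
w=np.load('w4.npz');K,P=w['K'],w['P'];im=cv2.imread('pics/w4.png')
sub=im[90:225,280:345].astype(int); m=((sub.sum(2)<230)).astype(np.uint8)
cs,_=cv2.findContours(m,0,2);c=max(cs,key=cv2.contourArea);c=c+[280,90]
b=cv2.boxPoints(cv2.minAreaRect(c));print(np.round(b,1),cv2.contourArea(c))
q=np.array([ray(p,K,P,.11) for p in b]);print(np.round(q,4),'ctr',q.mean(0))
for i in range(2):
    d=q[i+1]-q[i];print(np.linalg.norm(d),np.degrees(np.arctan2(d[1],d[0])))
r=[ray(p,K,P,.03) for p in((289,101),(341,101),(340,196),(290,196))];print('rest',np.round(r,4),np.mean(r,0)); d=r[0]-r[3];print(np.degrees(np.arctan2(d[1],d[0])))
print('knob',ray((348,325),K,P,.08))
E
```

```text
[[303.7 121.2]
 [321.9 117.9]
 [337.3 203.2]
 [319.1 206.5]] 230.0
[[ 0.6707 -0.1515  0.11  ]
 [ 0.6759 -0.1645  0.11  ]
 [ 0.6121 -0.1909  0.11  ]
 [ 0.6062 -0.1769  0.11  ]] ctr [ 0.64122119 -0.17094162  0.11      ]
0.014045358476574107 -68.21553443765332
0.06899164121342194 -157.52030394687904
rest [[ 0.6804 -0.1296  0.03  ]
 [ 0.6908 -0.1796  0.03  ]
 [ 0.5957 -0.2004  0.03  ]
 [ 0.5845 -0.1479  0.03  ]] [ 0.63784676 -0.16438452  0.03      ]
10.764896832588631
knob [ 0.47462772 -0.2345409   0.08      ]
```

```bash
cat >> h.py <<'E'
def plan(p,yaw):
    "rotvec (tool) to vertical with tool x at yaw, then travel in the turned frame"
    s,m=st();t=R.from_euler('z',np.radians(yaw))*R.from_euler('x',np.pi)
    print('rot',np.round((Rt(s).inv()*t).as_rotvec(),3),'then cm',np.round(t.as_matrix().T@(np.array(p)-s['tool_pos'])*100,2),'j6',round(s['joints'][5],2))
E
python3 -c "
from h import *
plan([.6375,-.165,.076],10.8)"
```

```text
t 7.12 p [ 0.6134 -0.1756  0.2191] ang tool x,y deg [ 11.89 -78.12] F [ 0.1  0.7 -0.3] M [ 0.03 -0.03 -0.  ] w 0.0855 g 0.0 zax [-0.011  0.017 -1.   ]
rot [-0.019  0.007  0.019] then cm [ 2.57 -0.59 14.31] j6 2.65
```

```bash
python3 -m crank '{"jaw":[1,1,1,1,1,1,1,1,1,1],"travel":[[0,0,0],[1.3,-0.3,1],[1.3,-0.3,2],[0,0,2.5],[0,0,2.5],[0,0,2],[0,0,1.5],[0,0,1.5],[0,0,1.3],[0,0,0]],"angular":[[-0.019,0.007,0.019],[0,0,0],[0,0,0],[0,0,0],[0,0,0],[0,0,0],[0,0,0],[0,0,0],[0,0,0],[0,0,0]]}'
python3 -c "
from h import *
plan([.6375,-.165,.076],10.8)"
```

```text
time: 7.95
tool_pos: [0.6362, -0.1624, 0.0737]
eef_rot: [-0.001, 0.995, 0.096, -0.002]
ft_force: [-0.5, 0.3, -0.3]
gripper_width: 0.0855
grasp_force: 0.0
t 7.95 p [ 0.6362 -0.1624  0.0737] ang tool x,y deg [ 11.01 -78.99] F [-0.5  0.3 -0.3] M [0.05 0.04 0.01] w 0.0855 g 0.0 zax [-0.004  0.001 -1.   ]
rot [-0.001  0.004  0.004] then cm [ 0.08  0.27 -0.23] j6 2.7
```

```bash
python3 -m crank '{"jaw":[1,-1,-1,-1,-1,-1,-1,-1,-1,-1],"travel":[[0.1,0.25,-0.1],[0,0,0],[0,0,0],[0,0,0],[0,0,0],[0,0,0],[0,0,0],[0,0,0],[0,0,0],[0,0,0]],"angular":[[0,0.004,0],[0,0,0],[0,0,0],[0,0,0],[0,0,0],[0,0,0],[0,0,0],[0,0,0],[0,0,0],[0,0,0]]}'
python3 -c "
from h import *
st()"
```

```text
time: 8.78
tool_pos: [0.64, -0.1674, 0.0792]
eef_rot: [0.0, 0.996, 0.095, 0.003]
ft_force: [-0.9, 2.8, 5.2]
gripper_width: 0.0174
grasp_force: 59.7
t 8.78 p [ 0.64   -0.1674  0.0792] ang tool x,y deg [ 10.85 -79.15] F [-0.9  2.8  5.2] M [0.78 0.24 0.04] w 0.0174 g 59.67034578323364 zax [ 0.007 -0.    -1.   ]
```

```bash
python3 -m crank '{"jaw":[-1,-1,-1,-1,-1,-1,-1,-1,-1],"travel":[[0,0,-0.7],[0,0,-1],[0,0,-1],[0,0,-1.5],[0,0,-2],[0,0,-2],[0,0,-2],[0,0,-1.8],[0,0,0]],"angular":[[0,0,0],[0,0,0],[0,0,0],[0,0,0],[0,0,0],[0,0,0],[0,0,0],[0,0,0],[0,0,0]]}'
python3 -c "
from h import *
plan([.567,.122,.195],17.5)"
```

```text
time: 9.53
tool_pos: [0.6417, -0.169, 0.2039]
eef_rot: [0.003, 0.996, 0.094, 0.007]
ft_force: [-0.0, 0.0, -1.1]
gripper_width: 0.0172
grasp_force: 58.7
t 9.53 p [ 0.6417 -0.169   0.2039] ang tool x,y deg [ 10.81 -79.19] F [-0.   0.  -1.1] M [ 0.   -0.08  0.02] w 0.0172 g 58.704702258110046 zax [ 0.014 -0.004 -1.   ]
rot [ 0.008 -0.013 -0.117] then cm [  1.63 -30.     0.89] j6 2.7
```

```bash
python3 -m crank '{"jaw":[-1,-1,-1,-1,-1,-1,-1,-1,-1,-1],"travel":[[0,0,0],[0.2,-3.7,0],[0.2,-3.7,0],[0.2,-3.7,0],[0.2,-3.7,0],[0.2,-3.7,0],[0.2,-3.7,0],[0.2,-3.7,0],[0.2,-3.7,0],[0,0,0]],"angular":[[0.008,-0.013,-0.117],[0,0,0],[0,0,0],[0,0,0],[0,0,0],[0,0,0],[0,0,0],[0,0,0],[0,0,0],[0,0,0]]}'
python3 -m crank '{"jaw":[-1,-1],"travel":[[0,0,0],[0,0,0]],"angular":[[0,0,0],[0,0,0]]}'
python3 - <<'E'
from h import *
plan([.567,.122,.165],17.5)
im,K,P=cam('wrist');np.savez('w5.npz',K=K,P=P);cv2.imwrite('pics/w5.png',im)
E
```

```text
time: 10.37
tool_pos: [0.563, 0.1251, 0.1996]
eef_rot: [-0.004, 0.988, 0.156, -0.005]
ft_force: [-1.0, -0.9, -2.5]
gripper_width: 0.017
grasp_force: 59.9
time: 10.53
tool_pos: [0.565, 0.119, 0.1997]
eef_rot: [-0.002, 0.988, 0.153, -0.004]
ft_force: [-0.5, -0.7, -1.7]
gripper_width: 0.0174
grasp_force: 59.9
t 10.53 p [0.565  0.119  0.1997] ang tool x,y deg [ 17.57 -72.43] F [-0.5 -0.7 -1.7] M [-0.01 -0.05  0.  ] w 0.0174 g 59.93704319000244 zax [-0.009  0.002 -1.   ]
rot [-0.005  0.008  0.001] then cm [ 0.28 -0.22  3.47] j6 3.04
```

View pics/w5.png

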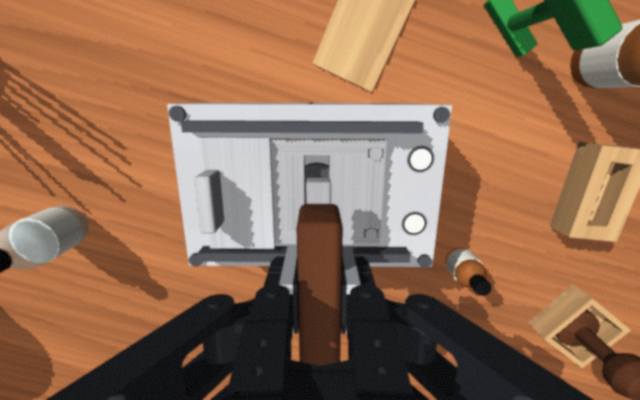

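The key hangs straight in the gripper. Its head end is at about (318,180), right over the slot (columns 304–330). I'll read the edges numerically.

```bash
python3 - <<'E'
from h import *
im=cv2.cvtColor(cv2.imread('pics/w5.png'),cv2.COLOR_BGR2GRAY).astype(int)
print('col317 rows148-215',im[148:215,314:321].mean(1).astype(int).tolist())
print('row192 cols296-340',im[189:195,296:340].mean(0).astype(int).tolist())
print('row160 cols296-340',im[158:162,296:340].mean(0).astype(int).tolist())
E
```

```text
col317 rows148-215 [188, 188, 187, 186, 188, 188, 180, 162, 148, 144, 143, 142, 140, 127, 97, 62, 47, 52, 55, 55, 55, 55, 56, 56, 58, 58, 58, 57, 62, 81, 104, 115, 122, 136, 157, 174, 181, 183, 182, 183, 183, 184, 184, 184, 183, 183, 184, 183, 184, 184, 183, 183, 184, 181, 167, 132, 81, 46, 39, 38, 39, 41, 45, 46, 47, 47, 49]
row192 cols296-340 [187, 186, 185, 186, 188, 187, 180, 156, 115, 99, 134, 166, 180, 183, 184, 185, 184, 184, 184, 184, 183, 183, 184, 185, 183, 183, 184, 186, 188, 186, 186, 183, 172, 153, 141, 157, 176, 186, 188, 188, 189, 188, 189, 189]
row160 cols296-340 [187, 186, 187, 189, 191, 189, 179, 156, 127, 132, 139, 142, 141, 142, 141, 141, 139, 139, 139, 137, 137, 138, 138, 137, 140, 141, 141, 142, 141, 142, 143, 141, 136, 148, 172, 185, 186, 187, 189, 190, 192, 192, 193, 191]
```

```bash
python3 - <<'E'
from h import *
w=np.load('w5.npz');K,P=w['K'],w['P']
s,_=st()
a=np.radians(17.5);M=np.array([[np.cos(a),np.sin(a)],[-np.sin(a),np.cos(a)]])
f=lambda u,v,z:1e3*M@(ray((u,v),K,P,z)[:2]-[.567,.122])
print('mould xy (mm) rel .567,.122')
print('TCP',1e3*M@(s['tool_pos'][:2]-[.567,.122]))
print('slot end x',f(316.4,155.3,.09),'edges y',f(303.3,160,.09),f(329.7,160,.09))
print('head end bottom',f(317,177.5,.1305),'top',f(317,181.7,.1447),'grip end top',f(318,202.8,.2305))
print('head y at top',f(305.5,192,.1447),f(330,192,.1447))
E
```

```text
t 10.58 p [0.5653 0.1184 0.1997] ang tool x,y deg [ 17.5 -72.5] F [ 0.5 -1.1 -2.2] M [ 0.02 -0.04  0.  ] w 0.0172 g 59.93816792964935 zax [-0.009  0.002 -1.   ]
mould xy (mm) rel .567,.122
TCP [-2.71021765 -2.88075202]
slot end x [31.90141153  0.11351375] edges y [28.15220874 10.46490076] [ 28.19633467 -10.3808016 ]
head end bottom [23.8189853  -0.80950626] top [24.54202159 -0.97100119] grip end top [38.61506717 -2.31997207]
head y at top [17.75379369  6.37141273] [17.79436735 -9.25500491]
```

```bash
python3 -m crank '{"jaw":[-1,-1,-1,-1,-1,-1,-1],"travel":[[0,0,0],[0.25,-0.15,1],[0.25,0,1],[0,0,1],[0,0,0],[0,0,0],[0,0,0]],"angular":[[-0.005,0.015,0],[0,0,0],[0,0,0],[0,0,0],[0,0,0],[0,0,0],[0,0,0]]}'
cat >> h.py <<'E'
def mf():
    s,m=st();a=np.radians(17.5);M=np.array([[np.cos(a),np.sin(a)],[-np.sin(a),np.cos(a)]])
    print('TCP mould xy mm',np.round(1e3*M@(s['tool_pos'][:2]-[.567,.122]),2),'head z',round(s['tool_pos'][2]-.0692,4),'tilt in mould',np.round(M@m[:2,2],4))
E
python3 - <<'E'
from h import *
mf()
im,K,P=cam('wrist');np.savez('w6.npz',K=K,P=P);cv2.imwrite('pics/w6.png',im)
cv2.imwrite('pics/c6.png',cv2.resize(im[130:230,240:400],None,fx=5,fy=5,interpolation=cv2.INTER_CUBIC))
E
```

```text
time: 11.17
tool_pos: [0.5696, 0.1222, 0.1698]
eef_rot: [-0.001, 0.988, 0.152, 0.003]
ft_force: [0.3, 0.1, -1.4]
gripper_width: 0.0173
grasp_force: 59.8
t 11.17 p [0.5696 0.1222 0.1698] ang tool x,y deg [ 17.52 -72.48] F [ 0.3  0.1 -1.4] M [ 0.   -0.   -0.03] w 0.0173 g 59.84443545341492 zax [ 0.006  0.003 -1.   ]
TCP mould xy mm [ 2.52 -0.64] head z 0.1006 tilt in mould [0.0071 0.0009]
```

View pics/c6.png

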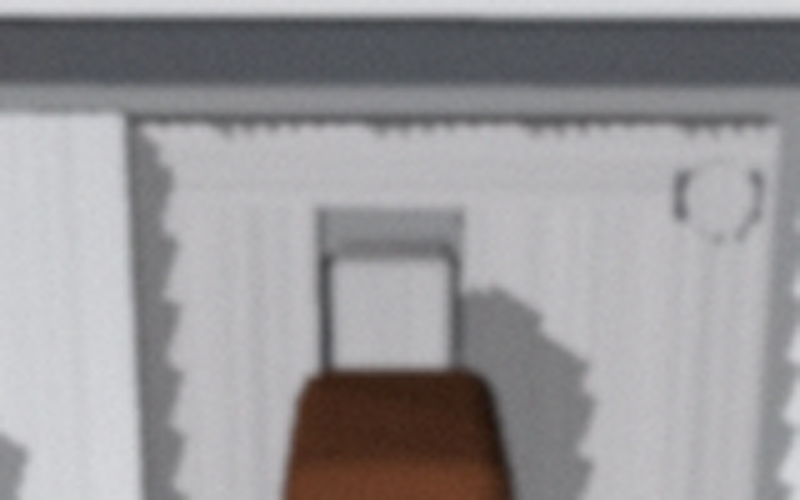

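The crop shows the slot's far edge at row 208 (columns 320–462). The head end's lower edge is at row 243 (columns 328–452), nearly centred.

```bash
python3 - <<'E'
from h import *
w=np.load('w6.npz');K,P=w['K'],w['P']
a=np.radians(17.5);M=np.array([[np.cos(a),np.sin(a)],[-np.sin(a),np.cos(a)]])
f=lambda u,v,z:np.round(1e3*M@(ray((240+(u+.5)/5-.5,130+(v+.5)/5-.5),K,P,z)[:2]-[.567,.122]),2)
print('slot end',f(391,208,.09),f(319,230,.09),f(463,230,.09))
print('head bottom end',f(390,243,.1006),'head top end',f(390,260,.1146),'y at top',f(330,262,.1146),f(450,262,.1146))
E
```

```text
slot end [3.219e+01 2.000e-02] [29.01 10.22] [ 29.03 -10.17]
head bottom end [29.57  0.11] head top end [3.057e+01 2.000e-02] y at top [30.31  7.63] [30.31 -7.58]
```

```bash
python3 -m crank '{"jaw":[-1,-1,-1,-1,-1,-1],"travel":[[0,0,0.4],[0,0,0.4],[0,0,0.4],[0,0,0.4],[0,0,0.2],[0,0,0]],"angular":[[0,0,0],[0,0,0],[0,0,0],[0,0,0],[0,0,0],[0,0,0]]}'
python3 -c "
from h import *
mf()"
```

```text
time: 11.72
tool_pos: [0.5693, 0.1223, 0.1513]
eef_rot: [-0.001, 0.988, 0.152, 0.003]
ft_force: [0.1, 0.5, -1.6]
gripper_width: 0.0171
grasp_force: 59.8
t 11.72 p [0.5693 0.1223 0.1513] ang tool x,y deg [ 17.54 -72.46] F [ 0.1  0.5 -1.6] M [-0.01  0.04  0.04] w 0.0171 g 59.84358072280884 zax [ 0.006  0.003 -1.   ]
TCP mould xy mm [ 2.25 -0.42] head z 0.0821 tilt in mould [0.0064 0.0009]
```

Free of contact and below the plate's top face, so the head is in the slot. I'll push on against the spring.

```bash
python3 -m crank '{"jaw":[-1,-1,-1,-1,-1,-1,-1,-1],"travel":[[0,0,0.4],[0,0,0.4],[0,0,0.4],[0,0,0.4],[0,0,0.4],[0,0,0.4],[0,0,0.4],[0,0,0]],"angular":[[0,0,0],[0,0,0],[0,0,0],[0,0,0],[0,0,0],[0,0,0],[0,0,0],[0,0,0]]}'
python3 -c "
from h import *
mf()"
```

```text
time: 12.38
tool_pos: [0.5705, 0.1226, 0.1247]
eef_rot: [-0.001, 0.988, 0.152, 0.005]
ft_force: [-1.9, 0.6, 9.3]
gripper_width: 0.0172
grasp_force: 61.4
t 12.38 p [0.5705 0.1226 0.1247] ang tool x,y deg [ 17.54 -72.46] F [-1.9  0.6  9.3] M [-0.16  0.61  0.04] w 0.0172 g 61.434595584869385 zax [ 0.009  0.003 -1.   ]
TCP mould xy mm [ 3.5  -0.49] head z 0.0555 tilt in mould [0.0093 0.0007]
```

```bash
python3 -m crank '{"jaw":[-1,-1,-1,-1,-1,-1,-1,-1,-1],"travel":[[0,0,0.3],[0.006,-0.03,0],[0.006,-0.03,0],[0.006,-0.03,0],[0.006,-0.03,0],[0.006,-0.03,0],[0.006,-0.03,0],[0.006,-0.03,0],[0,0,0]],"angular":[[0,0,0],[0,0,-0.1208],[0,0,-0.1208],[0,0,-0.1208],[0,0,-0.1208],[0,0,-0.1208],[0,0,-0.1208],[0,0,-0.1208],[0,0,0]]}'
python3 -c "
from h import *
mf()"
```

```text
time: 13.13
tool_pos: [0.5708, 0.1249, 0.1231]
eef_rot: [0.001, 0.838, 0.546, 0.006]
ft_force: [-0.9, -0.1, 9.2]
gripper_width: 0.0174
grasp_force: 61.5
t 13.13 p [0.5708 0.1249 0.1231] ang tool x,y deg [ 66.23 -23.78] F [-0.9 -0.1  9.2] M [-0.07  0.19  0.1 ] w 0.0174 g 61.54650807380676 zax [ 0.012  0.004 -1.   ]
TCP mould xy mm [4.53 1.59] head z 0.0539 tilt in mould [0.0124 0.0006]
```

```bash
python3 -m crank '{"jaw":[-1,-1,-1,-1,-1,-1,-1],"travel":[[0.006,-0.03,0],[0.006,-0.03,0],[0.006,-0.03,0],[0.006,-0.03,0],[0.006,-0.03,0],[0.006,-0.03,0],[0,0,0]],"angular":[[0,0,-0.1208],[0,0,-0.1208],[0,0,-0.1208],[0,0,-0.1208],[0,0,-0.1208],[0,0,-0.1208],[0,0,0]]}'
python3 -c "
from h import *
mf();plan([.567,.122,.123],107.5)"
```

```text
time: 13.72
tool_pos: [0.5697, 0.1257, 0.1233]
eef_rot: [0.004, 0.59, 0.808, 0.006]
ft_force: [-0.4, 0.5, 9.6]
gripper_width: 0.0168
grasp_force: 61.5
t 13.72 p [0.5697 0.1257 0.1233] ang tool x,y deg [107.75  17.75] F [-0.4  0.5  9.6] M [0.22 0.09 0.07] w 0.0168 g 61.52806520462036 zax [ 0.013  0.005 -1.   ]
TCP mould xy mm [3.67 2.73] head z 0.0541 tilt in mould [0.0137 0.0011]
t 13.72 p [0.5697 0.1257 0.1233] ang tool x,y deg [107.75  17.75] F [-0.4  0.5  9.6] M [0.22 0.09 0.07] w 0.0168 g 61.52806520462036 zax [ 0.013  0.005 -1.   ]
rot [ 0.014 -0.001  0.004] then cm [-0.27 -0.37  0.03] j6 1.48
```

```bash
python3 -m crank '{"jaw":[-1,-1,-1,-1,-1,-1],"travel":[[0,-0.15,0],[0,-0.15,0],[0,0,0],[0,0,-0.3],[0,0,-0.3],[0,0,0]],"angular":[[0.014,0,0.004],[0,0,0],[0,0,0],[0,0,0],[0,0,0],[0,0,0]]}'
python3 -c "
from h import *
mf()"
```

```text
time: 14.22
tool_pos: [0.5694, 0.1256, 0.1303]
eef_rot: [0.001, 0.593, 0.805, 0.002]
ft_force: [3.5, 1.6, 6.4]
gripper_width: 0.0171
grasp_force: 61.1
t 14.22 p [0.5694 0.1256 0.1303] ang tool x,y deg [107.3  17.3] F [3.5 1.6 6.4] M [ 0.54 -1.01  0.01] w 0.0171 g 61.080806851387024 zax [ 0.004  0.002 -1.   ]
TCP mould xy mm [3.35 2.67] head z 0.0611 tilt in mould [0.0049 0.001 ]
```

```bash
python3 -m crank '{"jaw":[-1,-1,-1,-1],"travel":[[0,-0.2,0],[0,-0.1,0],[0,0,0],[0,0,0]],"angular":[[0,0,0],[0,0,0],[0,0,0],[0,0,0]]}'
python3 -c "
from h import *
mf()"
```

```text
time: 14.55
tool_pos: [0.5661, 0.1244, 0.1297]
eef_rot: [0.001, 0.593, 0.805, 0.002]
ft_force: [3.0, 1.3, 6.5]
gripper_width: 0.0172
grasp_force: 61.1
t 14.55 p [0.5661 0.1244 0.1297] ang tool x,y deg [107.29  17.29] F [3.  1.3 6.5] M [ 0.42 -0.93 -0.04] w 0.0172 g 61.12392246723175 zax [ 0.003  0.002 -1.   ]
TCP mould xy mm [-0.12  2.54] head z 0.0605 tilt in mould [0.0038 0.0007]
```

```bash
python3 -m crank '{"jaw":[-1,-1,-1,-1,-1],"travel":[[0,0.05,-0.2],[0,0,-0.2],[0,0,-0.2],[0,0,-0.1],[0,0,0]],"angular":[[0,0,0],[0,0,0],[0,0,0],[0,0,0],[0,0,0]]}'
python3 -c "
from h import *
mf()"
```

```text
time: 14.97
tool_pos: [0.5645, 0.1239, 0.1356]
eef_rot: [-0.001, 0.593, 0.805, -0.0]
ft_force: [2.5, 0.2, 4.8]
gripper_width: 0.0171
grasp_force: 60.9
t 14.97 p [0.5645 0.1239 0.1356] ang tool x,y deg [107.29  17.29] F [2.5 0.2 4.8] M [ 0.39 -0.8   0.  ] w 0.0171 g 60.88839054107666 zax [-0.001  0.    -1.   ]
TCP mould xy mm [-1.77  2.56] head z 0.0664 tilt in mould [-0.0009  0.0007]
```

```bash
python3 -m crank '{"jaw":[-1,-1,-1,-1],"travel":[[0,0.15,-0.1],[0,0.1,-0.15],[0,0,-0.1],[0,0,0]],"angular":[[0,0,0],[0,0,0],[0,0,0],[0,0,0]]}'
python3 -c "
from h import *
mf()"
```

```text
time: 15.3
tool_pos: [0.5645, 0.1239, 0.1372]
eef_rot: [-0.002, 0.593, 0.805, -0.003]
ft_force: [3.1, 0.3, 1.7]
gripper_width: 0.0169
grasp_force: 60.6
t 15.3 p [0.5645 0.1239 0.1372] ang tool x,y deg [107.28  17.28] F [3.1 0.3 1.7] M [ 0.22 -0.75 -0.  ] w 0.0169 g 60.553661584854126 zax [-0.007 -0.001 -1.   ]
TCP mould xy mm [-1.79  2.57] head z 0.068 tilt in mould [-0.0068  0.0008]
```

```bash
python3 -m crank '{"jaw":[-1,-1,1,1,1,1,1,1,1],"travel":[[0,0.15,0],[0,0,0],[0,0,0],[0,0,0],[0,0,0],[0,0,0],[0,0,0],[0,0,0],[0,0,0]],"angular":[[-0.007,0,0],[0,0,0],[0,0,0],[0,0,0],[0,0,0],[0,0,0],[0,0,0],[0,0,0],[0,0,0]]}'
python3 -c "
from h import *
mf()"
```

```text
time: 16.05
tool_pos: [0.566, 0.1244, 0.1375]
eef_rot: [-0.0, 0.593, 0.805, 0.0]
ft_force: [0.3, -0.4, -0.5]
gripper_width: 0.0857
grasp_force: 0.0
t 16.05 p [0.566  0.1244 0.1375] ang tool x,y deg [107.29  17.29] F [ 0.3 -0.4 -0.5] M [-0.    0.01 -0.04] w 0.0857 g 0.0 zax [ 0.     0.001 -1.   ]
TCP mould xy mm [-0.2   2.62] head z 0.0683 tilt in mould [0.0006 0.0008]
```

Released. I'll rise straight up, clear the area and look.

```bash
python3 -m crank '{"jaw":[1,1,1,1,1,1,1,1,1,1],"travel":[[0,0,-1],[0,0,-2],[0,0,-3],[0,0,-3],[0,0,-3],[-2,-3,0],[-2,-3,0],[-2,-3,0],[-2,-3,0],[0,0,0]],"angular":[[0,0,0],[0,0,0],[0,0,0],[0,0,0],[0,0,0],[0,0,0],[0,0,0],[0,0,0],[0,0,0],[0,0,0]]}'
python3 - <<'E'
from h import *
st();cv2.setNumThreads(1)
a,K,P=cam('top');b,K2,P2=cam('scene')
cv2.imwrite('pics/e.png',np.hstack([cv2.resize(a[140:270,190:350],None,fx=2.4,fy=2.4,interpolation=2),cv2.resize(b[140:270,270:430],None,fx=2.4,fy=2.4,interpolation=2)]))
cv2.imwrite('pics/top9.png',a)
E
```

```text
time: 16.88
tool_pos: [0.4705, 0.0088, 0.2585]
eef_rot: [-0.001, 0.594, 0.804, -0.001]
ft_force: [-1.6, -0.7, -0.2]
gripper_width: 0.0851
grasp_force: 0.0
t 16.88 p [0.4705 0.0088 0.2585] ang tool x,y deg [107.05  17.05] F [-1.6 -0.7 -0.2] M [-0.02  0.03 -0.  ] w 0.0851 g 0.0 zax [-0.002 -0.001 -1.   ]
```

View pics/e.png

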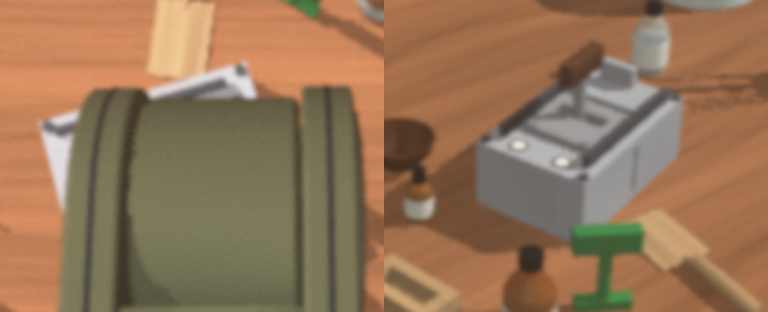

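In the scene view the key stands upright in the mould, crosswise to the slot. The guard is open and the bystanders are in place.

```bash
python3 -c "
from cell import sign_off
print(sign_off())"
```

```text
the job is handed in; nothing more can be done
None
```

The job is handed in at about 17 s: the guard is fully open, and the key is released and locked upright in its notch, crosswise to the slot. No other objects were knocked or moved, as far as the last picture shows.

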